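# Match the empty clay pots to their saucers on the nursery bench

## Robot

A 7-joint arm with a two-finger parallel gripper is mounted at the origin on the work surface. World frame = base frame: x ahead of the robot, y to its left, z up, the work surface at z = 0. Lengths are in m, angles in degrees, forces in N, time in s.
With the tool pointing down it reaches from about 0.425 to 0.875 m from the base axis. Payload 4.7 kg.
Tool frame: the origin (TCP) lies on the mounting face of the last link; the fingertips stand 182 mm ahead of it and the grasp point (between the pads) lies env.grip_depth ahead of it (env.grip_depth is the distance from the TCP to the grasp point, in m); x points along the fingers, y is the direction in which the jaws open and shut, and the axes are right-handed (so a half turn about x gives the same grasp; the last joint's range is limited). The gripper opens to 87 mm and grips with 3 to 60 N. Pads are 19 mm wide; open, the fingers measure 117 mm over their backs; the gripper's body (75 mm by 190 mm) begins 51 mm behind the grasp point.
Start: joints at [-62.504, 18.392, -4.016, 83.108, 1.295, 78.541, -3.26], TCP at [0.292, 0.581, 0.405] pointing down, gripper open.
Joint ranges: [-163.93, 163.93], [-17.29, 119.83], [-79.2, 71.16], [3.27, 140.29], [-89.18, 269.18], [5.43, 117.66], [-154.24, 154.24]. Speed limits (degrees/s): [147.25, 147.25, 180, 180, 180, 180, 180].

## Interface

Orientations are given as [roll, pitch, yaw] about the fixed x, y, z axes, in that order (R = Rz(yaw) Ry(pitch) Rx(roll)).
In Python, from cell import sensors, viewer, env gives the robot as it stands.
- The arm moves only by the tool carry_out, never from a script. Its argument "moves" is a list of rows, each a list of 4 numbers: the shift along the world's x, y, z in cm, then the turn about the world's z in rad. In form: [[tx, ty, tz, spin], ...]. A call has 1 to 12 rows; each row shifts and turns the pose as measured when the row begins; what a row does not reach is not made up. A row lasts 1/10 s, in which the tool goes at most 50 mm and 8.59 degrees, less where a joint would pass 70% of its speed; a pose out of reach is approached as far as the arm can. A call with a gripper value outside its range is refused whole. "hand" is the finger opening in cm, from 0 to 8.7, set as the call begins (left out, the last holds). The fingers move at their own pace and stop on an object; "force" is the grip in N (left out, the last holds). Time passes only in rows, so rows that do not move let the fingers close. It gives the time, the measured TCP pose, the force and the opening at its end, in the units of the state.
- sensors.get_obs(): the state, without advancing time (a new reading comes with each control period).
- viewer.read_camera(name): name is "scene" or "top" or "wrist"; returns the picture (400x640x3 uint8, red, green, blue); there is no depth.
- viewer.camera_model(name): a dict with "K" (3x3 intrinsics, pixels), "extrinsics" (4x4, takes a point from world to camera coordinates). Camera axes: x right, y down, z forward; pixel columns grow to the right and rows downward; lengths in m; the calibration is good to about 2 mm. A picture is of the moment at which its call begins: read the wrist's pose just before it. camera_model takes no time and is no camera call; for the wrist camera it gives the pose at the moment of the call.
- env.sign_off(): hands the job in, once; it reports no verdict.
The state is a dict: "time_s": time; "qpos": joint angles; "joint_velocities": joint speeds; "effort": joint torques, N m; "tool_pos": TCP position; "tool_rot": TCP orientation; "force": force on the tool from outside, world axes, zero at the start; "wrist_torque": the same for the moment, N m; "grip_width": finger opening in m.
Only numpy, scipy, OpenCV 4.12 (cv2) and the standard library are available. Lean on these libraries where they do the work, as an engineer would, in place of code of your own. Each camera call takes 0.05 s, during which the arm holds its last target. There are 200 camera calls.

## Task

Take the square clay pot off the large round saucer and stand it in the square saucer, with its sides in line with the saucer's. Then stand each round pot, upright and near the middle, in the round saucer of its own size: the large pot first, then the medium, then the small one; clay breaks, so set the pots down, do not drop or bang them into the saucers. Leave the two six-sided pots standing where they are.

Things in the scene. Friction and masses are not known exactly. Their poses are not given: they have to be found in the camera images.
- pot_large: loose large round clay pot, open at the top, standing upright: rim diameter 68 mm, height 66 mm, foot diameter 50 mm, wall 5 mm, about 220 g. The top 15 mm is an upright band at full rim diameter, below it the pot tapers to the foot. Origin: centre of its underside; z up through the mouth
- pot_medium: loose medium round clay pot, open at the top, standing upright: rim diameter 54 mm, height 54 mm, foot diameter 40 mm, wall 5 mm, about 140 g. The top 15 mm is an upright band at full rim diameter, below it the pot tapers to the foot. Origin: centre of its underside; z up through the mouth
- pot_small: loose small round clay pot, open at the top, standing upright: rim diameter 40 mm, height 42 mm, foot diameter 30 mm, wall 5 mm, about 80 g. The top 15 mm is an upright band at full rim diameter, below it the pot tapers to the foot. Origin: centre of its underside; z up through the mouth
- pot_square: loose square clay pot, open at the top, straight sides: 48 x 48 mm, 52 mm high, wall 5 mm, about 160 g; at the start it stands upright inside the large round saucer. Origin: centre of its underside; x and y square to its sides, z up
- saucer_large: fixed round clay saucer: outer diameter 90 mm at the lip, inside floor diameter about 76 mm, lip 12 mm high, floor 5 mm thick; does not move. Origin: centre of its underside, on the bench; z up. At the start the square pot stands in it
- saucer_medium: fixed round clay saucer: outer diameter 72 mm at the lip, inside floor diameter about 58 mm, lip 12 mm high, floor 5 mm thick; does not move. Origin: centre of its underside, on the bench; z up
- saucer_small: fixed round clay saucer: outer diameter 60 mm at the lip, inside floor diameter about 46 mm, lip 12 mm high, floor 5 mm thick; does not move. Origin: centre of its underside, on the bench; z up
- saucer_square: fixed square clay saucer: 86 x 86 mm outside, 76 x 76 mm inside, lip 12 mm high, floor 5 mm thick; does not move. Origin: centre of its underside, on the bench; x and y square to its sides, z up
- pot_hex_large: loose large six-sided clay pot, open at the top, upright: 60 mm across flats (one pair of flats faces its x axis), 60 mm high. Belongs to somebody else's job and stays where it stands. Origin: centre of its underside
- pot_hex_small: loose small six-sided clay pot, open at the top, upright: 46 mm across flats (one pair of flats faces its x axis), 46 mm high. Belongs to somebody else's job and stays where it stands. Origin: centre of its underside

How it is judged:
By the outcome, as a careful person would: the job done as asked, in the order asked, and still so for the second after the job is handed in, with the robot touching nothing.
It also fails if it takes over 99 s, if anything falls off the work surface, if the arm or the gripper's body presses on something with over 40 N, if the wrist force passes 120 N, or if a joint passes its speed limit or range.

## Working session

There is one attempt and no reset: what is moved stays moved. The work goes in short steps, Python scripts to look and compute and a tool call to move; the robot and the scene stay as the last step left them, time stands still between calls to the robot, and variables do not carry over. Pictures are saved under pics/ and viewed, about 12 in all and at most 16, crops included, and the job is handed in when it is done.

Besides the shell and the picture viewer there is one more tool, called after "Emit:" by a JSON object that holds its "api" and its "payload", one argument or row to a line. carry_out: Moves the arm, as the interface text tells. Its arguments: {"type":"object","properties":{"moves":{"type":"array"},"hand":{"type":"number"},"force":{"type":"number"}},"required":["moves"]}

```bash
ls; mkdir -p pics; python3 - <<'E'
from cell import sensors, viewer, env
import cv2
o=sensors.get_obs(); print(o, env.grip_depth)
for n in ("top","scene"):
    im=viewer.read_camera(n); cv2.imwrite(f"pics/{n}0.png",im[:,:,::-1]); m=viewer.camera_model(n); print(n,m["K"],m["extrinsics"])
m=viewer.camera_model("wrist");print(m)
E
```

```text
pics
{'time_s': 0.0, 'qpos': array([-62.50485765,  18.43910873,  -4.01422476,  83.17644251,
         1.2937927 ,  78.54110696,  -3.2613658 ]), 'joint_velocities': array([-0.00675306,  0.02175493,  0.04059936,  0.01805811, -0.06065025,
        0.03852611,  0.02096692]), 'effort': array([ 2.69673028e-04, -4.91286170e+01, -4.03829422e-01, -3.12530816e+01,
       -6.39324356e-02,  4.36741544e-02,  1.95212983e-04]), 'tool_pos': array([0.29186942, 0.58054532, 0.40364694]), 'tool_rot': array([ -87.38256998,   89.88839896, -114.07077541]), 'force': array([0.34273645, 0.58099445, 0.1760318 ]), 'wrist_torque': array([ 0.01509746, -0.00948953,  0.02107493]), 'grip_width': 0.08707706444524844} 0.1635
top [[464.7482474    0.         322.22417423]
 [  0.         464.7482474  204.44838301]
 [  0.           0.           1.        ]] [[-2.62791430e-02 -9.99654173e-01  9.69642082e-04  1.74050625e-02]
 [-9.94460142e-01  2.60438217e-02 -1.01836857e-01  5.27376564e-01]
 [ 1.01776386e-01 -3.64045574e-03 -9.94800640e-01  1.03344569e+00]
 [ 0.00000000e+00  0.00000000e+00  0.00000000e+00  1.00000000e+00]]
scene [[451.70311703   0.         318.73224812]
 [  0.         451.70311703 198.1742214 ]
 [  0.           0.           1.        ]] [[-0.61520475  0.78829287  0.01083811  0.35136596]
 [ 0.65202949  0.51649262 -0.55506119 -0.32917234]
 [-0.44314858 -0.33440952 -0.83173891  1.29498389]
 [ 0.          0.          0.          1.        ]]
{'K': array([[279.6464162 ,   0.        , 321.07585488],
       [  0.        , 279.6464162 , 197.11919632],
       [  0.        ,   0.        ,   1.        ]]), 'extrinsics': array([[ 0.44985275,  0.8931011 , -0.00171061, -0.64929474],
       [ 0.85016346, -0.42763684,  0.30716254, -0.03726204],
       [ 0.27359568, -0.13963221, -0.95165553,  0.39345346],
       [ 0.        ,  0.        ,  0.        ,  1.        ]])}
```

View pics/top0.png

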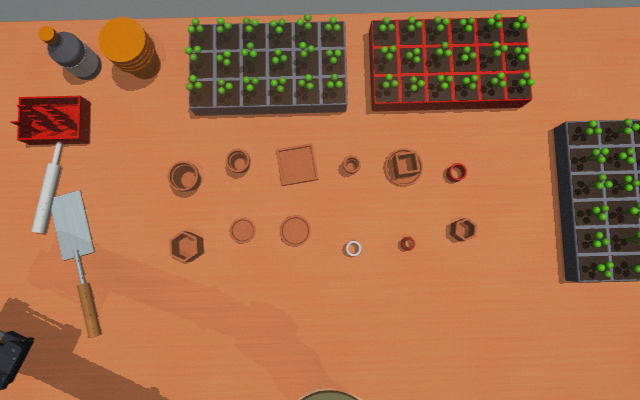

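View pics/scene0.png

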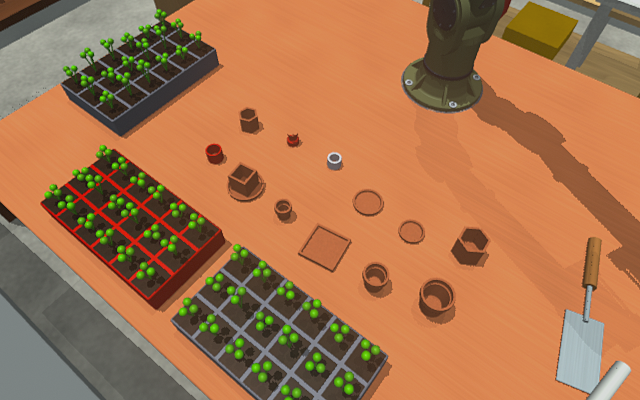

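```bash
cat > h.py <<'E'
from cell import sensors, viewer, env
import cv2, numpy as np
from scipy.spatial.transform import Rotation as Ro
def ray(m,uv,z):
    K,E=m["K"],np.array(m["extrinsics"]); R,t=E[:3,:3],E[:3,3]; c=-R.T@t
    d=R.T@np.linalg.solve(K,np.array([uv[0],uv[1],1.])); return (c+d*(z-c[2])/d[2])[:2]
def proj(m,p):
    E=np.array(m["extrinsics"]); q=m["K"]@(E[:3,:3]@np.array(p)+E[:3,3]); return q[:2]/q[2]
def tool():
    o=sensors.get_obs(); R=Ro.from_euler("xyz",o["tool_rot"],degrees=True).as_matrix()
    g=o["tool_pos"]+R[:,0]*env.grip_depth
    y=np.degrees(np.arctan2(R[1,1],R[0,1]))
    return o,R,g,y
def shot(name,file):
    m=viewer.camera_model(name); im=np.ascontiguousarray(viewer.read_camera(name)[:,:,::-1]); cv2.imwrite(f"pics/{file}.png",im)
    np.savez(f"pics/{file}.npz",K=m["K"],extrinsics=m["extrinsics"]); return m,im
def rect(m,im,x0,x1,y0,y1,z,s=0.5):
    "rectify plane height z to metric map, s mm/px; x up, y left"
    src=np.float32([[x1,y1],[x1,y0],[x0,y0],[x0,y1]]); p=np.float32([proj(m,[a,b,z]) for a,b in src])
    W,H=int((y1-y0)*1000/s),int((x1-x0)*1000/s)
    return cv2.warpPerspective(im,cv2.getPerspectiveTransform(p,np.float32([[0,0],[W,0],[W,H],[0,H]])),(W,H))
E
python3 - <<'E'
from h import *
o,R,g,y=tool(); print(R.round(3),g,y)
m=viewer.camera_model("wrist");E=m["extrinsics"];print("cam",-E[:3,:3].T@E[:3,3])
m=viewer.camera_model("top")
for n,u,z in [("L",(184,172),.066),("M",(238,158),.054),("sqS",(297,165),.005),("S",(351,162),.042),("lS",(405,168),.005),("sq",(406,164),.057),("sS",(242,231),.01),("mS",(295,231),.01),("hl",(187,247),.05),("hs",(462,230),.04),("red",(457,172),.02)]:
    print(n,ray(m,u,z).round(3))
E
```

```text
[[-0.001  0.449  0.893]
 [-0.002  0.893 -0.449]
 [-1.    -0.002  0.   ]] [0.29176779 0.58030337 0.24026597] 63.31355190941495
cam [0.21611868 0.61889001 0.38476697]
L [0.604 0.307]
M [0.635 0.19 ]
sqS [0.625 0.06 ]
S [ 0.621 -0.064]
lS [ 0.611 -0.193]
sq [ 0.611 -0.186]
sS [0.473 0.19 ]
mS [0.47  0.068]
hl [0.439 0.305]
hs [ 0.461 -0.308]
red [ 0.596 -0.31 ]
```

Emit:
{"api": "carry_out", "payload": {
  "moves": [
    [2.1,-4.4,0,0.04],
    [2.1,-4.4,0,0.04],
    [2.1,-4.4,0,0.04],
    [2.1,-4.4,0,0.04],
    [2.1,-4.4,0,0.04],
    [2.1,-4.4,0,0.04],
    [2.1,-4.4,0,0.04],
    [2.1,-4.4,0,0.04],
    [2.1,-4.4,0,0.04],
    [2.1,-4.4,0,0.04],
    [2.1,-4.4,0,0.04],
    [2.1,-4.4,0,0.04]
  ],
  "hand": 8.7,
  "force": 15
}}

```text
time_s: 1.3
tool_pos: [0.5389, 0.0424, 0.3975]
tool_rot: [-144.9, 89.5, -141.9]
force: [0.5, 0.8, -0.0]
grip_width: 0.0872
```

```bash
python3 - <<'E'
from h import *
o,R,g,y=tool(); print(o["time_s"],R.round(3),g,y)
m,im=shot("wrist","w1")
E
```

```text
1.3 [[-0.007 -0.051  0.999]
 [-0.005  0.999  0.051]
 [-1.    -0.005 -0.007]] [0.53774681 0.04154744 0.23401168] 92.9313308352454
```

View pics/w1.png

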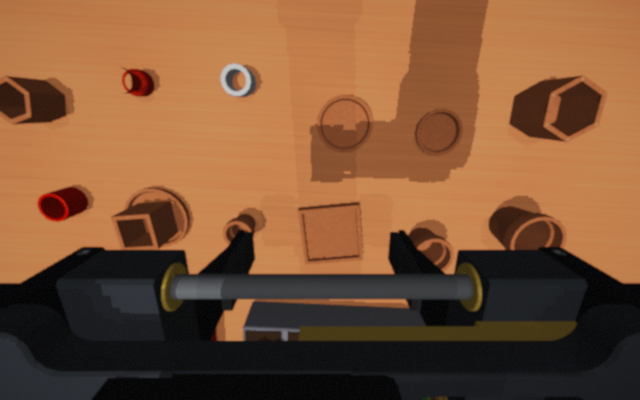

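```bash
python3 - <<'E'
from h import *
im=cv2.imread("pics/w1.png")
hsv=cv2.cvtColor(im,cv2.COLOR_BGR2HSV); lab=cv2.cvtColor(im,cv2.COLOR_BGR2LAB)
for n,(u,v) in dict(wood=(260,180),woodsh=(370,150),sqfloor=(330,230),sqrim=(345,207),mSfloor=(345,110),mSlip=(321,123),sSfloor=(437,120),sSfloorshade=(437,140),potLrim=(560,245),sqpotrim=(125,215),sqside=(165,225),lSfloor=(180,215),hex=(540,90)).items(): print(n,hsv[v,u],lab[v,u])
r=im[...,2].astype(float)+1; q=im[...,1]/r
x=cv2.resize(np.clip((q-0.3)*700,0,255).astype(np.uint8)[60:290],(800,288))
cv2.imwrite("pics/q1.png",x)
E
```

```text
wood [ 13 151 202] [158 149 166]
woodsh [ 12 164 149] [113 148 159]
sqfloor [ 11 166 174] [129 153 163]
sqrim [ 11 167 166] [123 152 162]
mSfloor [ 11 164 174] [130 152 163]
mSlip [ 10 171 127] [ 93 149 156]
sSfloor [ 10 173 127] [ 93 149 156]
sSfloorshade [ 11 177 128] [ 94 149 158]
potLrim [ 10 170 120] [ 88 148 154]
sqpotrim [ 11 174 129] [ 94 150 157]
sqside [  9 167  58] [ 39 139 141]
lSfloor [ 10 173 128] [ 93 149 156]
hex [ 10 179  67] [ 46 141 145]
```

View pics/q1.png

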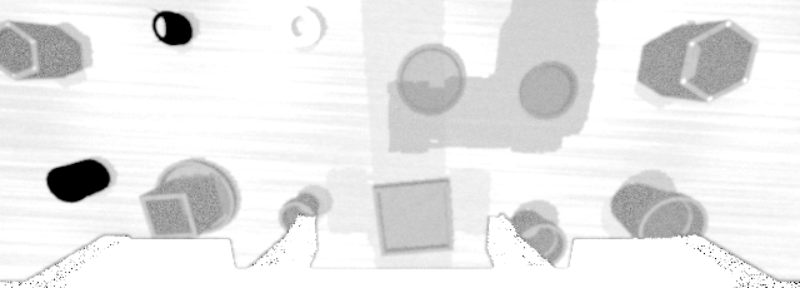

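```bash
cat >> h.py <<'E'
def load(f):
    d=np.load(f"pics/{f}.npz"); return dict(K=d["K"],extrinsics=d["extrinsics"]),cv2.imread(f"pics/{f}.png")
def ratio(im):
    b=cv2.GaussianBlur(im,(3,3),0).astype(float); return (b[...,1]+1)/(b[...,2]+1)
def blob(im,uv,w,thr):
    "largest contour of clay-coloured pixels in the window around uv"
    q=ratio(im); M=np.zeros(q.shape,np.uint8); u,v=uv
    M[max(v-w,0):v+w,max(u-w,0):u+w]=(q[max(v-w,0):v+w,max(u-w,0):u+w]<thr)*255
    return max(cv2.findContours(M,cv2.RETR_EXTERNAL,cv2.CHAIN_APPROX_NONE)[0],key=cv2.contourArea)[:,0].astype(float)
def world(m,c,z): return np.array([ray(m,p,z) for p in c],np.float32)
E
python3 - <<'E'
from h import *
m,im=load("w1")
q=ratio(im)
print("wood",q[180,260],"shadow",q[150,370],q[160,420],"lip",q[123,321:326],"floor",q[100,345],q[140,345])
for n,uv,w,ts in [("mS",(345,122),34,(.6,.58,.57,.56)),("sS",(437,131),30,(.58,.57,.56,.55)),("sqS",(330,232),40,(.62,.6,.58))]:
  for t in ts:
    W=world(m,blob(im,uv,w,t),.012)
    r=cv2.minAreaRect(W) if n=="sqS" else cv2.fitEllipse(W*1000)
    print(n,t,r)
m,im=load("top0") if 0 else (viewer.camera_model("top"),cv2.imread("pics/top0.png"))
q=ratio(im); print("top wood",q[200,330],q[190,340])
for n,uv,w,ts in [("mS",(295,231),20,(.58,.56,.54)),("sS",(242,231),18,(.58,.56,.54)),("sqS",(297,165),24,(.58,.56,.54)),("lS",(405,168),24,(.58,.56,.54))]:
  for t in ts:
    c=blob(im,uv,w,t); W=world(m,c,.012)
    r=cv2.minAreaRect(W) if n=="sqS" else cv2.fitEllipse(W*1000)
    print(n,t,r)
E
```

```text
wood 0.6650246305418719 shadow 0.6133333333333333 0.6143790849673203 lip [0.56617647 0.57534247 0.58024691 0.58579882 0.59064327] floor 0.5704697986577181 0.5583333333333333
mS 0.6 ((472.56976318359375, 66.50736999511719), (69.12999725341797, 71.3058853149414), 39.11334228515625)
mS 0.58 ((472.6424255371094, 66.85993194580078), (65.37789916992188, 65.75572204589844), 23.416494369506836)
mS 0.57 ((484.39752197265625, 67.56028747558594), (37.480411529541016, 67.7265853881836), 4.877522945404053)
mS 0.56 ((480.29541015625, 68.5695571899414), (40.40108871459961, 58.811607360839844), 14.882168769836426)
sS 0.58 ((474.7876892089844, 187.5249786376953), (56.064064025878906, 57.92270278930664), 5.0099992752075195)
sS 0.57 ((474.6234130859375, 187.3733673095703), (53.49857711791992, 56.29147720336914), 6.499638080596924)
sS 0.56 ((474.6573486328125, 189.02401733398438), (46.28952407836914, 48.98811340332031), 67.54325103759766)
sS 0.55 ((459.1708679199219, 204.58311462402344), (5.441705703735352, 15.729781150817871), 132.6244659423828)
sqS 0.62 ((0.6239168643951416, 0.05939808115363121), (0.09132975339889526, 0.08770286291837692), 8.650010108947754)
sqS 0.6 ((0.6233434081077576, 0.05958962067961693), (0.08906344324350357, 0.084259994328022), 8.676065444946289)
sqS 0.58 ((0.6482396721839905, 0.04484204947948456), (0.1067841649055481, 0.05484473332762718), 54.69123840332031)
top wood 0.6176470588235294 0.6078431372549019
mS 0.58 ((467.16851806640625, 76.59893798828125), (25.632572174072266, 40.192054748535156), 82.38496398925781)Traceback (most recent call last):
  File "<stdin>", line 14, in <module>
  File "h.py", line 30, in blob
    return max(cv2.findContours(M,cv2.RETR_EXTERNAL,cv2.CHAIN_APPROX_NONE)[0],key=cv2.contourArea)[:,0].astype(float)
           ~~~^^^^^^^^^^^^^^^^^^^^^^^^^^^^^^^^^^^^^^^^^^^^^^^^^^^^^^^^^^^^^^^^^^^^^^^^^^^^^^^^^^^^
ValueError: max() iterable argument is empty
```

Emit:
{"api": "carry_out", "payload": {
  "moves": [
    [0,-4.6,-1,0],
    [0,-4.6,-1,0],
    [0,-4.6,-1,0],
    [0,-4.6,-1,0],
    [0,-4.6,-1,0],
    [0,0,0,0]
  ]
}}

```text
time_s: 1.95
tool_pos: [0.5386, -0.1986, 0.346]
tool_rot: [-114.6, 89.2, -112.5]
force: [-0.5, -0.1, 0.4]
grip_width: 0.0869
```

```bash
python3 - <<'E'
from h import *
o,R,g,y=tool(); print(o["time_s"],g,y,o["qpos"].round(0))
m,im=shot("wrist","w2")
for n,p in [("sq",(.611,-.186,.057)),("S",(.621,-.064,.042)),("lS",(.611,-.193,.01))]: print(n,proj(m,p))
E
```

```text
1.95 [ 0.53766094 -0.20078492  0.18247638] 92.12642696966601 [-10.  12.  31. 100.  -6.  70. 115.]
sq [333.64545561 260.29875238]
S [438.57732122 265.37431395]
lS [326.94951656 240.6855827 ]
```

View pics/w2.png

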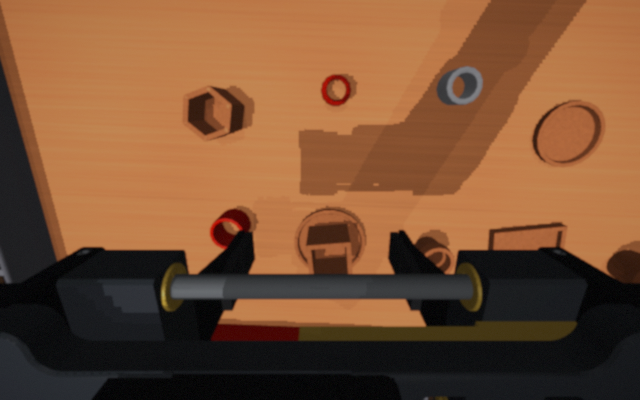

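Emit:
{"api": "carry_out", "payload": {
  "moves": [
    [-4,0.5,0.5,0],
    [0,0,0,0]
  ]
}}

```text
time_s: 2.2
tool_pos: [0.4986, -0.1883, 0.3484]
tool_rot: [-142.1, 89.1, -139.7]
force: [0.3, -0.2, 0.1]
grip_width: 0.0868
```

```bash
python3 - <<'E'
from h import *
o,R,g,y=tool(); print(o["time_s"],g,y)
m,im=shot("wrist","w3")
c=im[170:290,230:470]; cv2.imwrite("pics/c3.png",cv2.resize(c,None,fx=3.3,fy=3.3,interpolation=cv2.INTER_CUBIC))
E
```

```text
2.2 [ 0.49664402 -0.18990169  0.18489267] 92.32967969570335
```

View pics/c3.png

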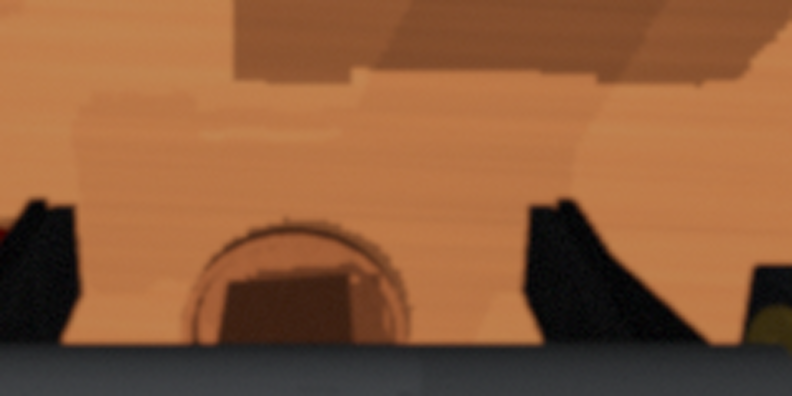

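Emit:
{"api": "carry_out", "payload": {
  "moves": [
    [5,0,0.2,0],
    [4.5,0,0.2,0],
    [0,0,0,0]
  ]
}}

```text
time_s: 2.55
tool_pos: [0.5987, -0.1808, 0.3511]
tool_rot: [-162.7, 89.4, -159.9]
force: [0.0, 0.6, -0.3]
grip_width: 0.0872
```

```bash
python3 - <<'E'
from h import *
o,R,g,y=tool(); print(o["time_s"],g,y)
m,im=shot("wrist","w4")
u,v=proj(m,(.612,-.186,.03)).astype(int);print(u,v)
c=im[v-75:v+75,u-100:u+100]; cv2.imwrite("pics/c4.png",cv2.resize(c,None,fx=4,fy=4,interpolation=cv2.INTER_CUBIC)); print("crop origin",u-100,v-75)
E
```

```text
2.55 [ 0.59723809 -0.18130122  0.1875787 ] 92.83145411049712
316 199
crop origin 216 124
```

View pics/c4.png

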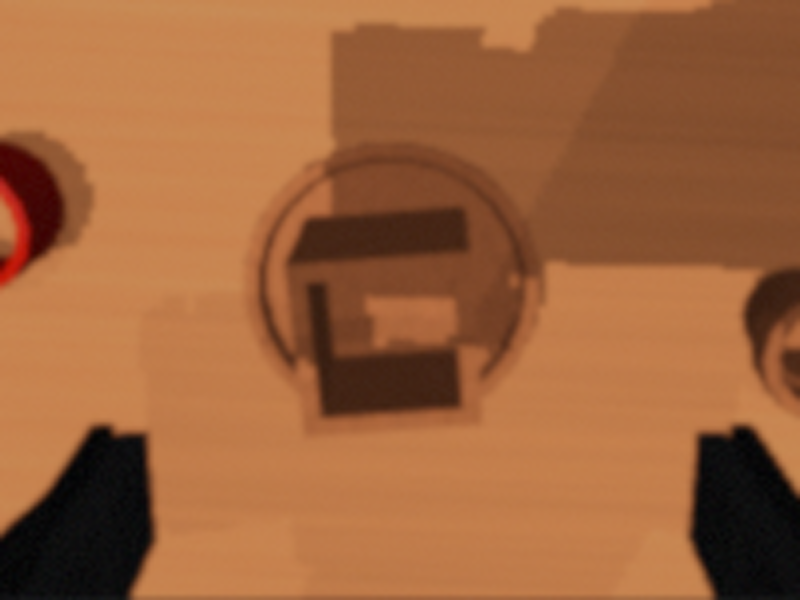

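```bash
python3 - <<'E'
from h import *
m,im=load("w4")
f=lambda x,y:(216+(x+.5)/4-.5,124+(y+.5)/4-.5)
C=world(m,[f(288,262),f(468,250),f(480,420),f(305,435)],.057); print(C,C.mean(0))
for i in range(4):
    d=C[(i+1)%4]-C[i]; print(np.hypot(*d),np.degrees(np.arctan2(d[1],d[0])))
P=world(m,[f(246,285),f(541,285),f(390,143),f(270,205),f(507,190),f(262,345)],.012); print(cv2.minEnclosingCircle(P))
A=np.c_[2*P,np.ones(len(P))]; s=np.linalg.lstsq(A,(P**2).sum(1),rcond=None)[0]; print(s[:2],np.sqrt(s[2]+s[0]**2+s[1]**2))
# small pot rough
E
```

```text
[[ 0.59310406 -0.21613714]
 [ 0.5876548  -0.1702804 ]
 [ 0.6345231  -0.16420683]
 [ 0.64124215 -0.21094562]] [ 0.6141311 -0.1903925]
0.04617938 96.77677
0.047260158 7.383697
0.047219276 -81.81934
0.048417214 -173.84465
((0.6117032170295715, -0.18973077833652496), 0.04449113830924034)
[ 0.61273974 -0.18931877] 0.04430824523748923
```

Emit:
{"api": "carry_out", "payload": {
  "moves": [
    [0.9,-0.5,-3,0.04],
    [0.8,-0.4,-4,0.03],
    [0,0,0,0],
    [0,0,0,0]
  ]
}}

```text
time_s: 3.0
tool_pos: [0.6147, -0.1871, 0.2825]
tool_rot: [-166.6, 89.6, -159.4]
force: [0.1, -0.1, 0.8]
grip_width: 0.0872
```

```bash
cat > t.py <<'E'
from h import *
o,R,g,y=tool(); print(o["time_s"],g.round(4),"yaw",round(y,2),"tilt",R[:,0].round(3),o["force"].round(1),round(o["grip_width"],4))
E
python3 t.py
```

```text
3.0 [ 0.6136 -0.1875  0.119 ] yaw 97.16 tilt [-0.007 -0.003 -1.   ] [ 0.1 -0.1  0.8] 0.0872
```

Emit:
{"api": "carry_out", "payload": {
  "moves": [
    [0,-0.2,-3,0],
    [0,-0.1,-3,0],
    [0,0,-1.2,0],
    [0,0,-0.5,0],
    [0,0,0,0]
  ]
}}

```text
time_s: 3.5
tool_pos: [0.6163, -0.1893, 0.215]
tool_rot: [-27.7, 89.6, -20.6]
force: [1.2, -0.1, 0.4]
grip_width: 0.0872
```

```bash
python3 t.py
```

```text
3.5 [ 0.6175 -0.1898  0.0515] yaw 97.12 tilt [ 0.007 -0.003 -1.   ] [ 1.2 -0.1  0.4] 0.0872
```

Emit:
{"api": "carry_out", "payload": {
  "moves": [
    [-0.3,0,-0.6,0],
    [0,0,-0.4,0],
    [0,0,0,0]
  ]
}}

```text
time_s: 3.8
tool_pos: [0.6144, -0.1897, 0.2084]
tool_rot: [-22.0, 89.2, -14.9]
force: [-0.2, 0.2, 0.5]
grip_width: 0.0869
```

Emit:
{"api": "carry_out", "payload": {
  "moves": [
    [0,0,0,0],
    [0,0,0,0],
    [0,0,0,0],
    [0,0,0,0],
    [0,0,0,0],
    [0,0,0,0],
    [0,0,0,0],
    [0,0,0,0]
  ],
  "hand": 4.2,
  "force": 15
}}

```text
time_s: 4.6
tool_pos: [0.6148, -0.1899, 0.2096]
tool_rot: [-21.3, 89.1, -14.2]
force: [-0.4, -0.4, -0.3]
grip_width: 0.0478
```

```bash
python3 t.py
```

```text
4.6 [ 0.6172 -0.1905  0.0461] yaw 97.11 tilt [ 0.015 -0.004 -1.   ] [-0.4 -0.4 -0.3] 0.0478
```

Emit:
{"api": "carry_out", "payload": {
  "moves": [
    [0,0,1.5,0],
    [0,0,4,0],
    [0,0.5,3,0],
    [0,3.5,0.5,0],
    [0,4.2,0,0],
    [0,4.2,0,0],
    [0,4.2,0,0.01],
    [0,4,0,0.01],
    [0,3.5,0,0],
    [0,1,0,0],
    [0,0,0,0]
  ]
}}

```text
time_s: 5.7
tool_pos: [0.6104, 0.0668, 0.3122]
tool_rot: [-20.9, 88.9, -13.0]
force: [0.3, -0.9, -1.8]
grip_width: 0.0478
```

```bash
python3 t.py; python3 - <<'E'
from h import *
m,im=shot("wrist","w5")
u,v=proj(m,(.6235,.0595,.04)).astype(int);print(u,v)
c=im[v-75:v+75,u-100:u+100]; cv2.imwrite("pics/c5.png",cv2.resize(c,None,fx=4,fy=4,interpolation=cv2.INTER_CUBIC)); print("crop origin",u-100,v-75)
E
```

```text
5.7 [0.6135 0.0661 0.1488] yaw 97.88 tilt [ 0.019 -0.004 -1.   ] [ 0.3 -0.9 -1.8] 0.0478
313 207
crop origin 213 132
```

View pics/c5.png

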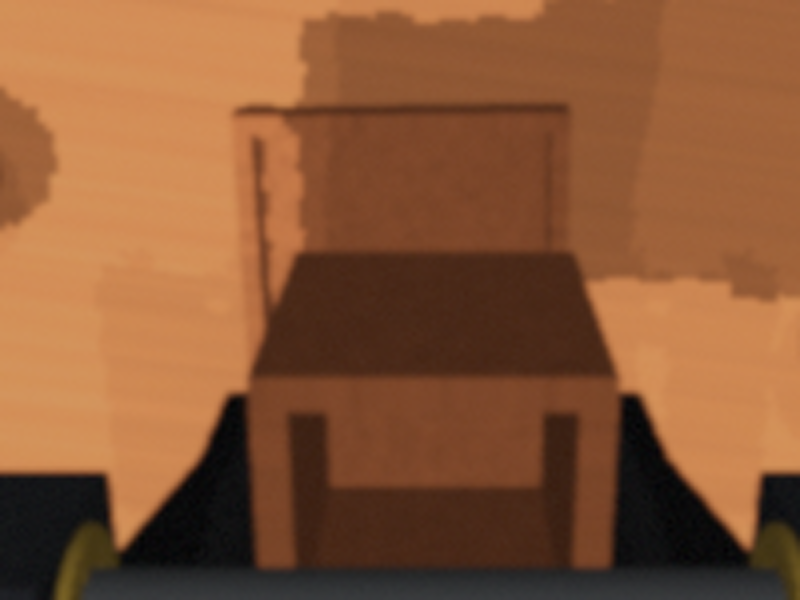

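```bash
python3 - <<'E'
from h import *
m,im=load("w5")
f=lambda x,y:(213+(x+.5)/4-.5,132+(y+.5)/4-.5)
def e(a,b,z):
    P=world(m,[a,b],z); d=P[1]-P[0]; n=np.array([d[1],-d[0]])/np.hypot(*d); print(P,np.hypot(*d),np.degrees(np.arctan2(d[1],d[0])),"mid",P.mean(0)); return P.mean(0),n
a,n=e(f(235,110),f(568,104),.012); print("saucer c",a+n*.043)
b,n=e(f(295,254),f(576,252),.1077); print("pot c",b+n*.024)
b,n=e(f(251,377),f(616,376),.1597); print("pot c",b+n*.024)
E
```

```text
[[0.58869874 0.01104391]
 [0.5756172  0.09411577]] 0.084095545 98.949036 mid [0.58215797 0.05257984]
saucer c [0.6246345  0.05926874]
[[0.59128517 0.03849509]
 [0.5841726  0.08670133]] 0.048728116 98.39312 mid [0.58772886 0.06259821]
pot c [0.61147183 0.06610136]
[[0.59056497 0.03919978]
 [0.5838461  0.08590539]] 0.047186404 98.18617 mid [0.5872055  0.06255259]
pot c [0.61096096 0.06596994]
```

Emit:
{"api": "carry_out", "payload": {
  "moves": [
    [0.7,-0.4,-2,0.005],
    [0.6,-0.3,-3,0],
    [0,0,-2,0],
    [0,0,0,0],
    [0,0,0,0]
  ]
}}

```text
time_s: 6.25
tool_pos: [0.6249, 0.0472, 0.2438]
tool_rot: [-29.8, 88.5, -22.4]
force: [-0.1, -0.9, -1.7]
grip_width: 0.0479
```

```bash
python3 t.py
```

```text
6.25 [0.6287 0.0456 0.0804] yaw 97.38 tilt [ 0.023 -0.01  -1.   ] [-0.1 -0.9 -1.7] 0.0479
```

Emit:
{"api": "carry_out", "payload": {
  "moves": [
    [-0.1,0.7,0,0.01],
    [-0.1,0.6,0,0.01],
    [0,0,0,0],
    [0,0,0,0]
  ]
}}

```text
time_s: 6.65
tool_pos: [0.624, 0.0597, 0.2481]
tool_rot: [-24.3, 88.3, -15.8]
force: [-0.4, 0.2, -1.4]
grip_width: 0.0476
```

```bash
python3 t.py
```

```text
6.65 [0.6287 0.0584 0.0847] yaw 98.51 tilt [ 0.029 -0.008 -1.   ] [-0.4  0.2 -1.4] 0.0476
```

Emit:
{"api": "carry_out", "payload": {
  "moves": [
    [-0.1,0.1,-1.5,0],
    [-0.1,0,-1.2,0],
    [0,0,-0.4,0],
    [0,0,-0.2,0]
  ]
}}

```text
time_s: 7.05
tool_pos: [0.6215, 0.0614, 0.2126]
tool_rot: [-23.5, 88.2, -14.9]
force: [-0.3, -0.5, -1.0]
grip_width: 0.0479
```

```bash
python3 t.py
```

```text
7.05 [0.6264 0.0601 0.0492] yaw 98.57 tilt [ 0.03  -0.008 -1.   ] [-0.3 -0.5 -1. ] 0.0479
```

Emit:
{"api": "carry_out", "payload": {
  "moves": [
    [0,0,-0.15,0],
    [0,0,-0.1,0],
    [0,0,-0.1,0]
  ]
}}

```text
time_s: 7.35
tool_pos: [0.6217, 0.0612, 0.2095]
tool_rot: [-23.7, 88.3, -15.2]
force: [-3.8, -0.3, 8.6]
grip_width: 0.0481
```

```bash
python3 t.py
```

```text
7.35 [0.6264 0.0599 0.0461] yaw 98.55 tilt [ 0.029 -0.008 -1.   ] [-3.8 -0.3  8.6] 0.0481
```

Emit:
{"api": "carry_out", "payload": {
  "moves": [
    [0,0,0,0],
    [0,0,0,0],
    [0,0,0,0],
    [0,0,0,0]
  ],
  "hand": 6.4
}}

```text
time_s: 7.75
tool_pos: [0.6227, 0.061, 0.2111]
tool_rot: [-21.2, 88.1, -12.7]
force: [0.1, -1.2, 0.4]
grip_width: 0.063
```

Emit:
{"api": "carry_out", "payload": {
  "moves": [
    [0,0,1,0],
    [0,0,3,0],
    [0,0,4,0],
    [0,0,4.5,0],
    [0,0,4,0],
    [0,0,0,0]
  ],
  "hand": 8.7
}}

```text
time_s: 8.35
tool_pos: [0.6207, 0.0602, 0.3841]
tool_rot: [-23.4, 88.1, -14.9]
force: [1.1, 0.6, 0.4]
grip_width: 0.0865
```

```bash
python3 t.py; python3 - <<'E'
from h import *
m,im=shot("wrist","w6")
cv2.imwrite("pics/c6.png",im[60:300])
E
```

```text
8.35 [0.6259 0.0589 0.2207] yaw 98.48 tilt [ 0.031 -0.008 -0.999] [1.1 0.6 0.4] 0.0865
```

View pics/c6.png

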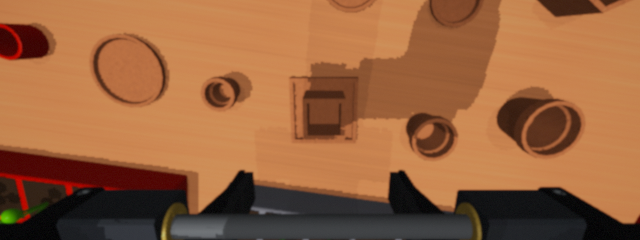

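```bash
python3 - <<'E'
from h import *
m,im=load("w6")
# large saucer
W=world(m,blob(im,(130,128),46,.6),.012)*1000; print(cv2.fitEllipse(W))
cs=[im[v-37:v+37,u-50:u+50] for u,v in [(540,185),(432,193),(220,152),(324,168)]]
cs=[cv2.resize(c,None,fx=4,fy=4,interpolation=cv2.INTER_CUBIC) for c in cs]
cv2.imwrite("pics/c7.png",np.vstack([np.hstack(cs[:2]),np.hstack(cs[2:])]))
E
```

```text
((611.8089599609375, -186.68675231933594), (83.72975158691406, 91.51171112060547), 17.397842407226562)
```

View pics/c7.png

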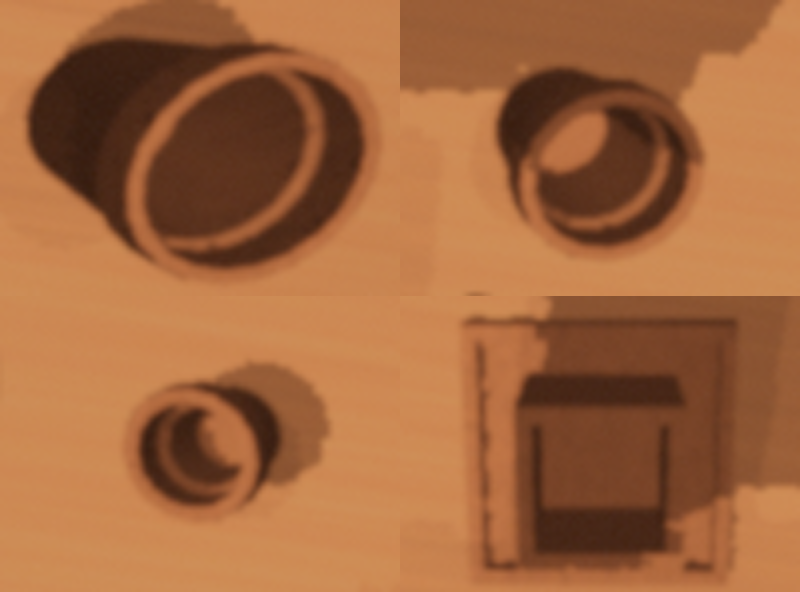

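```bash
cat >> h.py <<'E'
def circ(P):
    A=np.c_[2*P,np.ones(len(P))]; s=np.linalg.lstsq(A,(P**2).sum(1),rcond=None)[0]; return s[:2].round(4),np.sqrt(s[2]+s[0]**2+s[1]**2).round(4)
E
python3 - <<'E'
from h import *
m,im=load("w6")
def F(u,v,pts): return [(u-50+(x+.5)/4-.5,v-37+(y+.5)/4-.5) for x,y in pts]
print("L",circ(world(m,F(540,185,[(126,190),(215,281),(381,140),(300,48),(175,100)]),.066).astype(float)))
print("M",circ(world(m,F(432,193,[(120,180),(225,88),(304,165),(205,259)]),.054).astype(float)))
print("S",circ(world(m,F(220,152,[(125,149),(193,88),(266,144),(195,225)]),.042).astype(float)))
a=world(m,F(324,168,[(118,109),(285,109)]),.057); b=world(m,F(324,168,[(62,26),(337,26)]),.012); 
for p in (a,b):
    d=p[1]-p[0]; n=np.array([d[1],-d[0]])/np.hypot(*d); print(p.mean(0),np.hypot(*d),np.degrees(np.arctan2(d[1],d[0])),p.mean(0)+n*(.024 if p is a else .043))
P=world(m,blob(im,(130,128),46,.6),.012); print("lS",cv2.minEnclosingCircle(P))
E
```

```text
L (array([0.5955, 0.311 ]), np.float64(0.0335))
M (array([0.6297, 0.1913]), np.float64(0.0266))
S (array([ 0.6165, -0.0645]), np.float64(0.0205))
[0.5996425  0.05613778] 0.046109058 98.5875 [0.62337345 0.05972145]
[0.5832541  0.05283663] 0.08497894 98.532455 [0.6257782  0.05921652]
lS ((0.6119047403335571, -0.18647220730781555), 0.046623557806015015)
```

Emit:
{"api": "carry_out", "payload": {
  "moves": [
    [-0.4,3,0,0],
    [-0.4,4,-1,0],
    [-0.5,4,-1,0],
    [-0.5,4,-1,0],
    [-0.5,4,-1,0],
    [-0.4,3.5,-1,0],
    [-0.3,1.8,-1,0],
    [0,0,0,0],
    [0,0,0,0]
  ]
}}

```text
time_s: 9.3
tool_pos: [0.5847, 0.3059, 0.3126]
tool_rot: [-50.0, 88.5, -42.0]
force: [-0.2, 0.5, -0.2]
grip_width: 0.0871
```

```bash
python3 t.py
```

```text
9.3 [0.5878 0.3031 0.1492] yaw 98.03 tilt [ 0.019 -0.017 -1.   ] [-0.2  0.5 -0.2] 0.0871
```

Emit:
{"api": "carry_out", "payload": {
  "moves": [
    [0.4,0.4,-1,0],
    [0.4,0.4,-2,0],
    [0,0,0,0],
    [0,0,0,0]
  ]
}}

```text
time_s: 9.7
tool_pos: [0.597, 0.3056, 0.2831]
tool_rot: [-48.6, 88.3, -41.2]
force: [-0.3, -0.9, 0.2]
grip_width: 0.0874
```

```bash
python3 t.py; python3 - <<'E'
from h import *
m,im=shot("wrist","w8")
u,v=proj(m,(.5955,.311,.066)).astype(int); print(u,v)
c=im[100:250,u-100:u+100]; cv2.imwrite("pics/c8.png",cv2.resize(c,None,fx=3,fy=3)); print(u-100)
E
```

```text
9.7 [0.6008 0.3023 0.1197] yaw 97.38 tilt [ 0.023 -0.02  -1.   ] [-0.3 -0.9  0.2] 0.0874
334 216
234
```

View pics/c8.png

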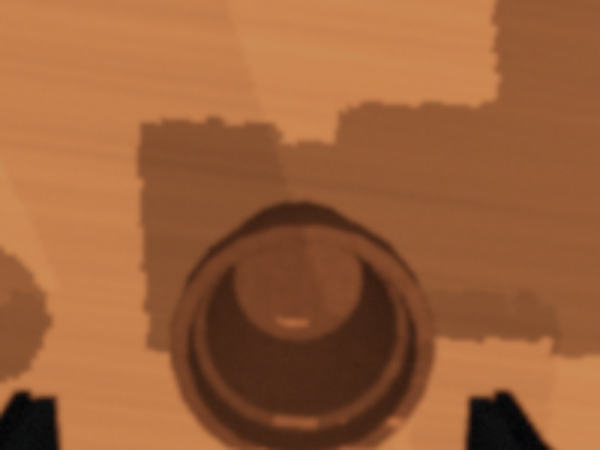

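```bash
python3 - <<'E'
from h import *
m,im=load("w8")
f=lambda x,y:(234+x/3-.33,100+y/3-.33)
print(circ(world(m,[f(170,345),f(435,345),f(303,224),f(205,265),f(400,262)],.066).astype(float)))
E
```

```text
(array([0.5959, 0.3108]), np.float64(0.0335))
```

Emit:
{"api": "carry_out", "payload": {
  "moves": [
    [-0.25,0.45,0,0],
    [-0.25,0.45,0,0],
    [0,0,-1,0],
    [0,0,-1,0],
    [0,0,0,0]
  ]
}}

```text
time_s: 10.25
tool_pos: [0.592, 0.3144, 0.2643]
tool_rot: [-42.3, 88.2, -35.0]
force: [0.1, -0.4, -0.1]
grip_width: 0.0871
```

```bash
python3 t.py
```

```text
10.25 [0.5963 0.3115 0.1009] yaw 97.3 tilt [ 0.026 -0.018 -1.   ] [ 0.1 -0.4 -0.1] 0.0871
```

Aligned. Descend 4.6 cm and grip.

Emit:
{"api": "carry_out", "payload": {
  "moves": [
    [0,0,-1.5,0],
    [0,0,-1.5,0],
    [0,0,-1,0],
    [0,0,-0.5,0],
    [0,0,0,0]
  ]
}}

```text
time_s: 10.75
tool_pos: [0.5912, 0.314, 0.2131]
tool_rot: [-48.7, 88.2, -41.3]
force: [-0.5, -0.1, 0.5]
grip_width: 0.087
```

```bash
python3 t.py
```

```text
10.75 [0.595  0.3106 0.0497] yaw 97.31 tilt [ 0.023 -0.02  -1.   ] [-0.5 -0.1  0.5] 0.087
```

Emit:
{"api": "carry_out", "payload": {
  "moves": [
    [0,0,0.7,0],
    [0,0,0,0]
  ]
}}

```text
time_s: 10.95
tool_pos: [0.5915, 0.3139, 0.2207]
tool_rot: [-48.6, 88.2, -41.3]
force: [0.8, -0.1, 1.4]
grip_width: 0.0872
```

Emit:
{"api": "carry_out", "payload": {
  "moves": [
    [0,0,0,0],
    [0,0,0,0],
    [0,0,0,0],
    [0,0,0,0],
    [0,0,0,0],
    [0,0,0,0]
  ],
  "hand": 6.2,
  "force": 20
}}

```text
time_s: 11.55
tool_pos: [0.5922, 0.3139, 0.223]
tool_rot: [-42.4, 88.2, -35.1]
force: [0.8, -0.0, 0.3]
grip_width: 0.0669
```

```bash
python3 t.py
```

```text
11.55 [0.5965 0.3109 0.0596] yaw 97.27 tilt [ 0.026 -0.018 -0.999] [ 0.8 -0.   0.3] 0.0669
```

Emit:
{"api": "carry_out", "payload": {
  "moves": [
    [0,0,1,0],
    [0,0,3,0],
    [0,0,4,0],
    [0,-1.5,3,0],
    [0.1,-3,1,0],
    [0.1,-4,0,0],
    [0.2,-4.5,0,0],
    [0.2,-4.7,0,0],
    [0.2,-4.7,0,0],
    [0.2,-4.7,0,0],
    [0.2,-4.5,0,0],
    [0.2,-4.5,0,0]
  ]
}}

```text
time_s: 12.75
tool_pos: [0.599, -0.0488, 0.3499]
tool_rot: [-37.5, 88.5, -29.1]
force: [1.5, -0.0, -2.1]
grip_width: 0.0666
```

```bash
python3 t.py
```

```text
12.75 [ 0.6027 -0.0509  0.1865] yaw 98.42 tilt [ 0.023 -0.013 -1.   ] [ 1.5 -0.  -2.1] 0.0666
```

Emit:
{"api": "carry_out", "payload": {
  "moves": [
    [0.2,-4,0,0],
    [0.2,-4,0,0],
    [0.2,-3,0,0],
    [0.1,-1.5,-1,0],
    [0,-0.5,-1.5,0],
    [0,0,0,0],
    [0,0,0,0]
  ]
}}

```text
time_s: 13.45
tool_pos: [0.6021, -0.1932, 0.3264]
tool_rot: [-42.3, 88.4, -34.6]
force: [0.2, 0.1, -2.4]
grip_width: 0.0666
```

```bash
python3 t.py; python3 - <<'E'
from h import *
m,im=shot("wrist","w9")
u,v=proj(m,(.612,-.188,.05)).astype(int); print(u,v)
c=im[v-100:v+80,u-100:u+100]; cv2.imwrite("pics/c9.png",cv2.resize(c,None,fx=3,fy=3)); print(u-100,v-100)
E
```

```text
13.45 [ 0.6058 -0.1957  0.1629] yaw 97.67 tilt [ 0.023 -0.016 -1.   ] [ 0.2  0.1 -2.4] 0.0666
330 203
230 103
```

View pics/c9.png

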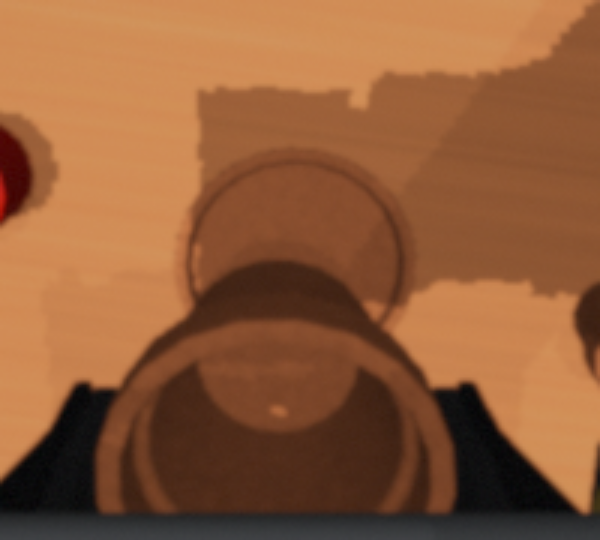

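```bash
python3 - <<'E'
from h import *
m,im=load("w9")
f=lambda x,y:(230+x/3-.33,103+y/3-.33)
print(circ(world(m,[f(179,250),f(416,255),f(297,149),f(210,183),f(390,185)],.012).astype(float)))
print(circ(world(m,[f(95,480),f(457,480),f(277,318),f(140,380),f(412,375)],.1693).astype(float)))
E
```

```text
(array([ 0.6119, -0.189 ]), np.float64(0.0438))
(array([ 0.6058, -0.1951]), np.float64(0.0338))
```

Emit:
{"api": "carry_out", "payload": {
  "moves": [
    [0.3,0.35,-1,0],
    [0.3,0.3,-2,0],
    [0,0,-2,0],
    [0,0,-1,0],
    [0,0,0,0]
  ]
}}

```text
time_s: 14.0
tool_pos: [0.611, -0.1773, 0.2642]
tool_rot: [-31.5, 88.4, -23.2]
force: [0.1, 0.0, -2.6]
grip_width: 0.0664
```

```bash
python3 t.py
```

```text
14.0 [ 0.6152 -0.1791  0.1008] yaw 98.35 tilt [ 0.026 -0.011 -1.   ] [ 0.1  0.  -2.6] 0.0664
```

Emit:
{"api": "carry_out", "payload": {
  "moves": [
    [-0.15,-0.5,-0.3,0],
    [-0.15,-0.5,-0.3,0],
    [0,0,0,0],
    [0,0,0,0]
  ]
}}

```text
time_s: 14.4
tool_pos: [0.6087, -0.1878, 0.26]
tool_rot: [-30.1, 88.2, -21.6]
force: [-0.3, -0.1, -2.5]
grip_width: 0.0668
```

```bash
python3 t.py
```

```text
14.4 [ 0.6135 -0.1897  0.0965] yaw 98.4 tilt [ 0.029 -0.012 -1.   ] [-0.3 -0.1 -2.5] 0.0668
```

Within 2 mm. Descend about 3.2 cm, slowing.

Emit:
{"api": "carry_out", "payload": {
  "moves": [
    [-0.1,0,-1,0],
    [0,0,-1,0],
    [0,0,-0.6,0],
    [0,0,-0.2,0],
    [0,0,-0.1,0]
  ]
}}

```text
time_s: 14.9
tool_pos: [0.6076, -0.1882, 0.2289]
tool_rot: [-29.4, 88.2, -21.0]
force: [-0.9, -0.3, -3.6]
grip_width: 0.0668
```

```bash
python3 t.py
```

```text
14.9 [ 0.6125 -0.1901  0.0655] yaw 98.37 tilt [ 0.03  -0.011 -0.999] [-0.9 -0.3 -3.6] 0.0668
```

Emit:
{"api": "carry_out", "payload": {
  "moves": [
    [0,0,-0.1,0],
    [0,0,-0.1,0]
  ]
}}

```text
time_s: 15.1
tool_pos: [0.6079, -0.1882, 0.2278]
tool_rot: [-28.5, 88.1, -20.1]
force: [-3.9, 1.6, 7.7]
grip_width: 0.0666
```

Emit:
{"api": "carry_out", "payload": {
  "moves": [
    [0,0,0,0],
    [0,0,0,0],
    [0,0,0,0],
    [0,0,0,0],
    [0,0,0,0]
  ],
  "hand": 8.4
}}

```text
time_s: 15.6
tool_pos: [0.6092, -0.1886, 0.2299]
tool_rot: [-27.6, 87.9, -19.2]
force: [-0.3, 0.4, 0.6]
grip_width: 0.0836
```

Emit:
{"api": "carry_out", "payload": {
  "moves": [
    [0,0,1,0],
    [0,0,3,0],
    [0,0,4,0],
    [0,0.5,4,0],
    [-0.5,3,2,0],
    [-0.5,4,0,0],
    [-0.5,4.5,0,0],
    [-0.2,4.7,0,0],
    [0,4.7,0,0],
    [0,4.7,0,0],
    [0,4.7,0,0],
    [0,3.5,0,0]
  ],
  "hand": 8.7
}}

```text
time_s: 16.8
tool_pos: [0.5867, 0.1557, 0.3869]
tool_rot: [-24.3, 87.2, -17.1]
force: [0.0, 0.5, 0.5]
grip_width: 0.0866
```

```bash
python3 t.py
```

```text
16.8 [0.5945 0.1533 0.2236] yaw 97.23 tilt [ 0.048 -0.015 -0.999] [0.  0.5 0.5] 0.0866
```

Emit:
{"api": "carry_out", "payload": {
  "moves": [
    [1.5,1,-2,0],
    [1.5,1,-3,0],
    [0.3,0,-2,0],
    [0,0,0,0],
    [0,0,0,0]
  ]
}}

```text
time_s: 17.3
tool_pos: [0.6194, 0.187, 0.3202]
tool_rot: [-16.1, 86.9, -8.0]
force: [0.4, -0.6, 0.1]
grip_width: 0.087
```

```bash
python3 t.py
```

```text
17.3 [0.6282 0.1858 0.1569] yaw 98.04 tilt [ 0.054 -0.008 -0.999] [ 0.4 -0.6  0.1] 0.087
```

Emit:
{"api": "carry_out", "payload": {
  "moves": [
    [0.1,0.3,-2,0],
    [0,0.2,-2.5,0],
    [0,0,-1.5,0],
    [0,0,0,0],
    [0,0,0,0]
  ]
}}

```text
time_s: 17.8
tool_pos: [0.6225, 0.1899, 0.2678]
tool_rot: [-11.1, 86.3, -3.2]
force: [0.3, -0.1, 0.0]
grip_width: 0.0866
```

```bash
python3 t.py; python3 - <<'E'
from h import *
m,im=shot("wrist","w10")
u,v=proj(m,(.63,.191,.054)).astype(int)
c=im[v-80:v+70,u-100:u+100]; cv2.imwrite("pics/c10.png",cv2.resize(c,None,fx=3,fy=3)); print(u-100,v-80)
E
```

```text
17.8 [0.633  0.1893 0.1047] yaw 97.83 tilt [ 0.065 -0.004 -0.998] [ 0.3 -0.1  0. ] 0.0866
224 137
```

View pics/c10.png

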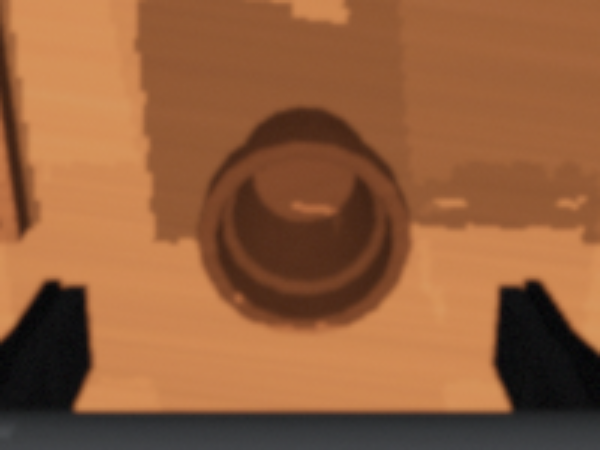

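Emit:
{"api": "carry_out", "payload": {
  "moves": [
    [0,0,1,-0.14],
    [0,0,0.5,-0.15],
    [0,0,0,-0.15],
    [0,0,0,-0.15],
    [0,0,0,-0.15],
    [0,0,0,-0.15],
    [0,0,0,-0.15],
    [0,0,0,-0.15],
    [0,0,0,-0.15],
    [0,0,0,-0.15],
    [0,0,0,-0.15],
    [0,0,0,-0.15]
  ]
}}

```text
time_s: 19.05
tool_pos: [0.6271, 0.1889, 0.3035]
tool_rot: [8.6, 86.1, -86.5]
force: [-0.1, -0.2, 0.6]
grip_width: 0.0869
```

```bash
python3 t.py; python3 - <<'E'
from h import *
m,im=load("w10")
f=lambda x,y:(224+x/3-.33,137+y/3-.33)
print(circ(world(m,[f(198,235),f(410,232),f(305,140),f(305,328),f(222,295),f(388,293)],.054).astype(float)))
E
```

```text
19.05 [0.6278 0.1777 0.1404] yaw -5.07 tilt [ 0.004 -0.068 -0.998] [-0.1 -0.2  0.6] 0.0869
(array([0.6291, 0.1912]), np.float64(0.0262))
```

Emit:
{"api": "carry_out", "payload": {
  "moves": [
    [0,0,0,-0.15],
    [0,0,0,-0.15],
    [0,0,0,-0.15],
    [0,0,0,-0.15],
    [0,0,0,-0.15],
    [0,0,0,-0.15],
    [0,0,0,-0.15],
    [0,0,0,-0.15],
    [0,0,0,-0.1],
    [0,0,0,0]
  ]
}}

```text
time_s: 20.05
tool_pos: [0.6302, 0.1905, 0.319]
tool_rot: [13.5, 87.1, -156.3]
force: [-0.4, -0.2, 0.1]
grip_width: 0.087
```

```bash
python3 t.py
```

```text
20.05 [0.6227 0.1872 0.1557] yaw -79.83 tilt [-0.046 -0.02  -0.999] [-0.4 -0.2  0.1] 0.087
```

Emit:
{"api": "carry_out", "payload": {
  "moves": [
    [0.3,0.2,-1.5,0],
    [0.3,0.2,-2,0],
    [0,0,-2,0],
    [0,0,-1,0],
    [0,0,0,0],
    [0,0,0,0]
  ]
}}

```text
time_s: 20.65
tool_pos: [0.6365, 0.1957, 0.2481]
tool_rot: [11.3, 87.1, -158.0]
force: [-0.4, 0.2, 0.5]
grip_width: 0.0867
```

```bash
python3 t.py
```

```text
20.65 [0.6288 0.1926 0.0848] yaw -79.27 tilt [-0.047 -0.019 -0.999] [-0.4  0.2  0.5] 0.0867
```

Emit:
{"api": "carry_out", "payload": {
  "moves": [
    [0,-0.1,-1.2,0],
    [0,0,-1.2,0],
    [0,0,-0.7,0],
    [0,0,-0.3,0],
    [0,0,0,0]
  ]
}}

```text
time_s: 21.15
tool_pos: [0.6369, 0.1945, 0.2122]
tool_rot: [11.2, 87.2, -158.1]
force: [-0.2, -0.3, 0.6]
grip_width: 0.0871
```

```bash
python3 t.py
```

```text
21.15 [0.6295 0.1916 0.0489] yaw -79.24 tilt [-0.045 -0.018 -0.999] [-0.2 -0.3  0.6] 0.0871
```

Emit:
{"api": "carry_out", "payload": {
  "moves": [
    [0,0,-0.1,0],
    [0,0,0,0],
    [0,0,0,0],
    [0,0,0,0],
    [0,0,0,0],
    [0,0,0,0],
    [0,0,0,0],
    [0,0,0,0]
  ],
  "hand": 4.8,
  "force": 15
}}

```text
time_s: 21.95
tool_pos: [0.6375, 0.1945, 0.2126]
tool_rot: [11.3, 87.4, -157.9]
force: [-0.4, 0.0, -0.3]
grip_width: 0.0516
```

```bash
python3 t.py
```

```text
21.95 [0.6306 0.1917 0.0493] yaw -79.24 tilt [-0.043 -0.017 -0.999] [-0.4  0.  -0.3] 0.0516
```

Emit:
{"api": "carry_out", "payload": {
  "moves": [
    [0,0,1,0],
    [0,0,2.5,0],
    [0,0,3,0],
    [-1.5,-1,1.5,0],
    [-2.5,-2,0,0],
    [-3,-2.4,0,0],
    [-3,-2.4,0,0],
    [-2.5,-2,0,0],
    [-1.2,-1,0,0],
    [0,0,0,0],
    [0,0,0,0]
  ]
}}

```text
time_s: 23.05
tool_pos: [0.4952, 0.0826, 0.2975]
tool_rot: [3.6, 87.4, -165.6]
force: [-0.5, 0.2, -2.3]
grip_width: 0.0514
```

```bash
python3 t.py; python3 - <<'E'
from h import *
m,im=shot("wrist","w11")
u,v=proj(m,(.4725,.0665,.06)).astype(int);v=min(v,300); u=min(max(u,130),510)
c=im[v-100:v+100,u-130:u+130]; cv2.imwrite("pics/c11.png",cv2.resize(c,None,fx=3,fy=3)); print(u-130,v-100)
E
```

```text
23.05 [0.4879 0.0807 0.1341] yaw -79.23 tilt [-0.044 -0.011 -0.999] [-0.5  0.2 -2.3] 0.0514
204 129
```

View pics/c11.png

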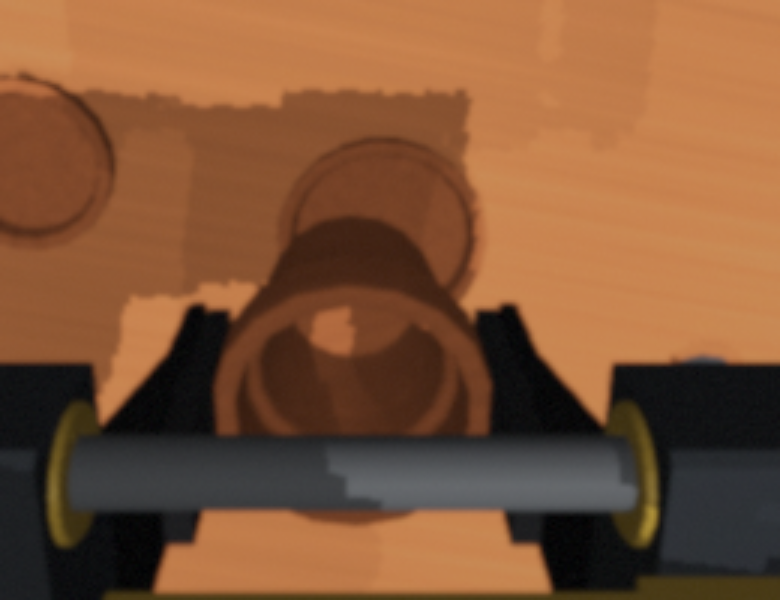

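```bash
python3 - <<'E'
from h import *
m,im=load("w11")
f=lambda x,y:(204+x/3-.33,129+y/3-.33)
print(circ(world(m,[f(277,232),f(483,235),f(380,137),f(303,170),f(457,170)],.012).astype(float)))
print(circ(world(m,[f(214,390),f(492,395),f(355,287),f(355,522),f(262,317),f(447,317)],.1388).astype(float)))
E
```

```text
(array([0.4721, 0.0681]), np.float64(0.0349))
(array([0.487 , 0.0806]), np.float64(0.0263))
```

Emit:
{"api": "carry_out", "payload": {
  "moves": [
    [-0.7,-0.6,-1,0],
    [-0.6,-0.6,-1.5,0],
    [0,0,-1.5,0],
    [0,0,0,0],
    [0,0,0,0]
  ]
}}

```text
time_s: 23.6
tool_pos: [0.4835, 0.0712, 0.2553]
tool_rot: [12.2, 87.4, -157.0]
force: [0.8, 0.6, -1.5]
grip_width: 0.0516
```

```bash
python3 t.py
```

```text
23.6 [0.4766 0.0683 0.092 ] yaw -79.11 tilt [-0.042 -0.018 -0.999] [ 0.8  0.6 -1.5] 0.0516
```

Target grasp point (0.473, 0.0676). Correct and descend 3.5 cm.

Emit:
{"api": "carry_out", "payload": {
  "moves": [
    [-0.2,0,-1,0],
    [-0.2,-0.1,-1,0],
    [0,0,-0.7,0],
    [0,0,-0.2,0],
    [0,0,0,0]
  ]
}}

```text
time_s: 24.1
tool_pos: [0.4799, 0.0707, 0.2245]
tool_rot: [13.7, 87.4, -155.4]
force: [0.1, -0.0, -1.7]
grip_width: 0.0516
```

```bash
python3 t.py
```

```text
24.1 [0.4732 0.0676 0.0611] yaw -79.05 tilt [-0.041 -0.019 -0.999] [ 0.1 -0.  -1.7] 0.0516
```

Emit:
{"api": "carry_out", "payload": {
  "moves": [
    [0,0,-0.3,0],
    [0,0,-0.15,0],
    [0,0,-0.1,0],
    [0,0,-0.1,0]
  ]
}}

```text
time_s: 24.5
tool_pos: [0.4804, 0.0708, 0.2182]
tool_rot: [13.7, 87.5, -155.4]
force: [-0.4, 1.0, -1.7]
grip_width: 0.0513
```

```bash
python3 t.py
```

```text
24.5 [0.474  0.0678 0.0548] yaw -79.05 tilt [-0.04  -0.018 -0.999] [-0.4  1.  -1.7] 0.0513
```

Emit:
{"api": "carry_out", "payload": {
  "moves": [
    [0,0,-0.1,0],
    [0,0,-0.1,0]
  ]
}}

```text
time_s: 24.7
tool_pos: [0.4811, 0.0706, 0.2173]
tool_rot: [13.0, 87.5, -156.1]
force: [-4.0, -0.2, 12.2]
grip_width: 0.0516
```

Emit:
{"api": "carry_out", "payload": {
  "moves": [
    [0,0,0,0],
    [0,0,0,0],
    [0,0,0,0],
    [0,0,0,0],
    [0,0,0,0]
  ],
  "hand": 7.2
}}

```text
time_s: 25.2
tool_pos: [0.482, 0.0707, 0.2182]
tool_rot: [13.0, 87.7, -156.1]
force: [0.4, 0.1, -0.2]
grip_width: 0.0713
```

Emit:
{"api": "carry_out", "payload": {
  "moves": [
    [0,0,1,0],
    [0,0,3,0],
    [0,0,4,0],
    [1,-1,2,0],
    [2.5,-2.4,0,0],
    [3,-2.8,0,0],
    [3,-2.8,0,0],
    [2.4,-2.2,0,0],
    [1,-1,0,0],
    [0,0,0,0],
    [0,0,0,0]
  ],
  "hand": 8.0
}}

```text
time_s: 26.3
tool_pos: [0.6146, -0.0541, 0.3284]
tool_rot: [10.3, 87.9, -158.3]
force: [-0.2, 0.8, -0.2]
grip_width: 0.0799
```

```bash
python3 t.py; python3 - <<'E'
from h import *
m,im=shot("wrist","w12")
u,v=proj(m,(.6165,-.0645,.042)).astype(int); print(u,v)
cv2.imwrite("pics/c12.png",cv2.resize(im[60:310,150:],None,fx=1.6,fy=1.6))
E
```

```text
26.3 [ 0.609  -0.0563  0.165 ] yaw -78.57 tilt [-0.035 -0.014 -0.999] [-0.2  0.8 -0.2] 0.0799
330 186
```

View pics/c12.png

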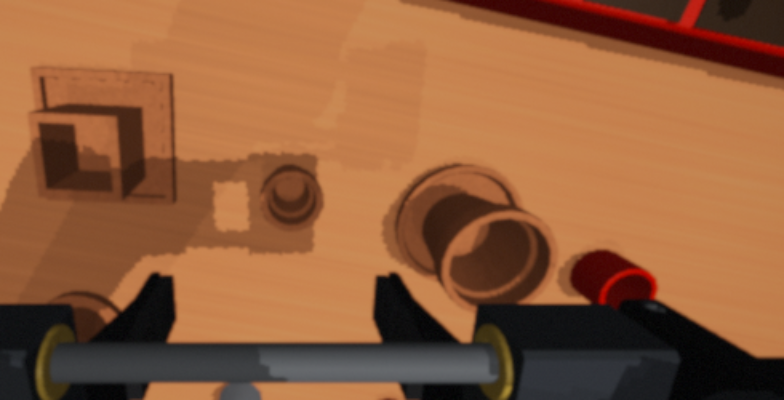

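```bash
python3 - <<'E'
from h import *
m,im=load("w12")
f=lambda x,y:(150+(x+.5)/1.6-.5,60+(y+.5)/1.6-.5)
print("S",circ(world(m,[f(261,196),f(322,196),f(291,164),f(291,228)],.042).astype(float)))
print("L",circ(world(m,[f(441,262),f(556,256),f(497,207),f(490,308)],.071).astype(float)))
print("lS",circ(world(m,[f(396,218),f(460,164),f(418,180),f(523,205)],.012).astype(float)))
E
```

```text
S (array([ 0.6203, -0.0657]), np.float64(0.0197))
L (array([ 0.6153, -0.1883]), np.float64(0.0329))
lS (array([ 0.6137, -0.1888]), np.float64(0.0454))
```

Emit:
{"api": "carry_out", "payload": {
  "moves": [
    [0.5,-0.4,-1.5,0],
    [0.4,-0.4,-2.5,0],
    [0,0,-2.5,0],
    [0,0,-1.2,0],
    [0,0,0,0],
    [0,0,0,0]
  ]
}}

```text
time_s: 26.95
tool_pos: [0.6223, -0.0563, 0.2473]
tool_rot: [2.1, 88.0, -166.0]
force: [-0.9, -0.6, 0.0]
grip_width: 0.0797
```

```bash
python3 t.py
```

```text
26.95 [ 0.6167 -0.0577  0.0839] yaw -78.07 tilt [-0.034 -0.009 -0.999] [-0.9 -0.6  0. ] 0.0797
```

Emit:
{"api": "carry_out", "payload": {
  "moves": [
    [0.1,-0.4,0,0],
    [0.1,-0.4,0,0],
    [0,0,-1.2,0],
    [0,0,-1.2,0],
    [0,0,-0.8,0],
    [0,0,0,0]
  ]
}}

```text
time_s: 27.55
tool_pos: [0.6254, -0.0651, 0.2156]
tool_rot: [3.2, 88.3, -164.8]
force: [0.4, -1.4, -0.1]
grip_width: 0.0802
```

```bash
python3 t.py
```

```text
27.55 [ 0.6205 -0.0664  0.0522] yaw -78.04 tilt [-0.029 -0.008 -1.   ] [ 0.4 -1.4 -0.1] 0.0802
```

Emit:
{"api": "carry_out", "payload": {
  "moves": [
    [-0.1,0.1,-0.8,0],
    [0,0,-0.6,0],
    [0,0,0,0]
  ]
}}

```text
time_s: 27.85
tool_pos: [0.6241, -0.0639, 0.1998]
tool_rot: [2.9, 88.2, -165.2]
force: [-0.6, 0.4, 0.7]
grip_width: 0.08
```

```bash
python3 t.py
```

```text
27.85 [ 0.6191 -0.0652  0.0364] yaw -78.03 tilt [-0.03  -0.008 -1.   ] [-0.6  0.4  0.7] 0.08
```

Emit:
{"api": "carry_out", "payload": {
  "moves": [
    [0,0,0,0],
    [0,0,0,0],
    [0,0,0,0],
    [0,0,0,0],
    [0,0,0,0],
    [0,0,0,0],
    [0,0,0,0],
    [0,0,0,0],
    [0,0,0,0]
  ],
  "hand": 3.4,
  "force": 12
}}

```text
time_s: 28.75
tool_pos: [0.6246, -0.0641, 0.2009]
tool_rot: [4.2, 88.3, -163.9]
force: [0.6, 0.4, -1.5]
grip_width: 0.0378
```

```bash
python3 t.py
```

```text
28.75 [ 0.62   -0.0654  0.0375] yaw -78.03 tilt [-0.028 -0.008 -1.   ] [ 0.6  0.4 -1.5] 0.0378
```

Emit:
{"api": "carry_out", "payload": {
  "moves": [
    [0,0,1,0],
    [0,0,3,0],
    [0,0,4,0],
    [-1,1.8,2.5,0],
    [-2,3.5,0.5,0],
    [-2.3,4,0,0],
    [-2.3,4,0,0],
    [-2.3,4,0,0],
    [-2,3.5,0,0],
    [-1,1.8,0,0],
    [0,0,0,0],
    [0,0,0,0]
  ]
}}

```text
time_s: 29.95
tool_pos: [0.4882, 0.1651, 0.3205]
tool_rot: [-3.3, 88.4, -171.7]
force: [1.1, 0.2, -0.4]
grip_width: 0.0379
```

```bash
python3 t.py; python3 - <<'E'
from h import *
m,im=shot("wrist","w13")
u,v=proj(m,(.4748,.188,.06)).astype(int);v=min(v,300); u=min(max(u,130),510)
c=im[v-100:v+100,u-130:u+130]; cv2.imwrite("pics/c13.png",cv2.resize(c,None,fx=3,fy=3)); print(u-130,v-100)
E
```

```text
29.95 [0.4836 0.1645 0.157 ] yaw -78.38 tilt [-0.028 -0.004 -1.   ] [ 1.1  0.2 -0.4] 0.0379
164 105
```

View pics/c13.png

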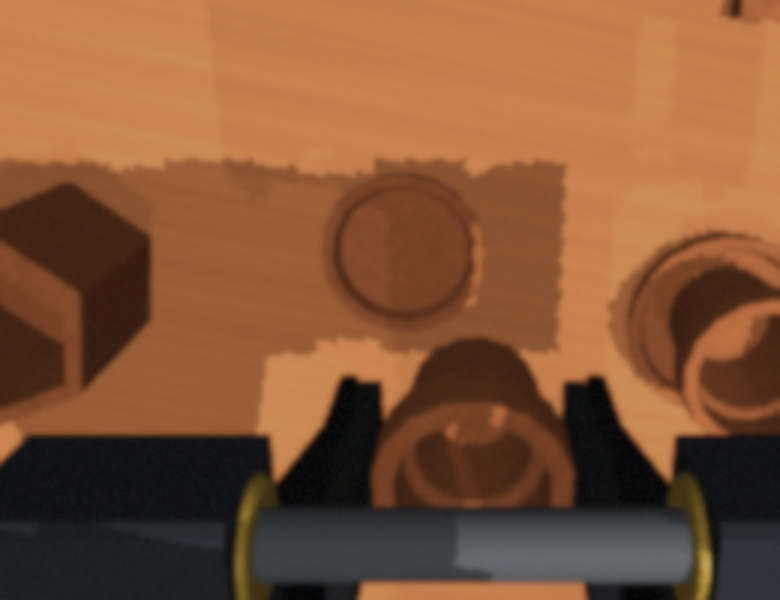

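```bash
python3 - <<'E'
from h import *
m,im=load("w13")
f=lambda x,y:(164+x/3-.33,105+y/3-.33)
print(circ(world(m,[f(323,250),f(486,250),f(404,172),f(404,330)],.012).astype(float)))
print(circ(world(m,[f(370,480),f(576,480),f(474,400),f(405,420),f(543,420)],.1615).astype(float)))
E
```

```text
(array([0.4754, 0.188 ]), np.float64(0.0295))
(array([0.4808, 0.1639]), np.float64(0.0198))
```

Emit:
{"api": "carry_out", "payload": {
  "moves": [
    [-0.3,1.2,-1,0],
    [-0.2,1.1,-2,0],
    [0,0,-2.5,0],
    [0,0,-1.2,0],
    [0,0,0,0],
    [0,0,0,0]
  ]
}}

```text
time_s: 30.6
tool_pos: [0.4863, 0.184, 0.25]
tool_rot: [2.2, 88.5, -167.0]
force: [0.4, -0.3, -1.0]
grip_width: 0.0382
```

```bash
python3 t.py
```

```text
30.6 [0.482  0.183  0.0865] yaw -79.19 tilt [-0.026 -0.006 -1.   ] [ 0.4 -0.3 -1. ] 0.0382
```

Emit:
{"api": "carry_out", "payload": {
  "moves": [
    [-0.2,0.3,0,0],
    [-0.2,0.3,-0.5,0],
    [0,0,-1,0],
    [0,0,-0.7,0],
    [0,0,0,0],
    [0,0,0,0]
  ]
}}

```text
time_s: 31.2
tool_pos: [0.4831, 0.1907, 0.2285]
tool_rot: [-3.8, 88.7, -173.0]
force: [-0.3, -0.5, -1.7]
grip_width: 0.038
```

```bash
python3 t.py
```

```text
31.2 [0.4794 0.1902 0.065 ] yaw -79.23 tilt [-0.023 -0.003 -1.   ] [-0.3 -0.5 -1.7] 0.038
```

Emit:
{"api": "carry_out", "payload": {
  "moves": [
    [-0.1,-0.15,-0.8,0],
    [0,0,-0.7,0],
    [0,0,-0.3,0],
    [0,0,-0.15,0],
    [0,0,0,0]
  ]
}}

```text
time_s: 31.7
tool_pos: [0.482, 0.1888, 0.2072]
tool_rot: [-3.2, 88.7, -172.4]
force: [-0.7, 0.4, -1.0]
grip_width: 0.0379
```

```bash
python3 t.py
```

```text
31.7 [0.4783 0.1883 0.0437] yaw -79.25 tilt [-0.023 -0.003 -1.   ] [-0.7  0.4 -1. ] 0.0379
```

Emit:
{"api": "carry_out", "payload": {
  "moves": [
    [0,0,-0.1,0],
    [0,0,-0.1,0],
    [0,0,-0.1,0]
  ]
}}

```text
time_s: 32.0
tool_pos: [0.483, 0.1887, 0.2056]
tool_rot: [-5.7, 88.7, -175.0]
force: [-2.5, -1.3, 9.7]
grip_width: 0.0378
```

Emit:
{"api": "carry_out", "payload": {
  "moves": [
    [0,0,0,0],
    [0,0,0,0],
    [0,0,0,0],
    [0,0,0,0],
    [0,0,0,0]
  ],
  "hand": 6.0
}}

```text
time_s: 32.5
tool_pos: [0.4836, 0.189, 0.2064]
tool_rot: [-9.1, 88.8, -178.4]
force: [0.2, -0.2, 0.4]
grip_width: 0.0591
```

Emit:
{"api": "carry_out", "payload": {
  "moves": [
    [0,0,1,0],
    [0,0,3,0],
    [0,0,4,0],
    [0,0,4,0],
    [2,-2,4,0],
    [2.5,-2.5,3,0],
    [2.5,-2.5,3,0],
    [2,-2,0,0],
    [0,0,0,0],
    [0,0,0,0]
  ]
}}

```text
time_s: 33.5
tool_pos: [0.573, 0.0939, 0.4408]
tool_rot: [-6.8, 89.0, -175.9]
force: [-0.1, -0.2, -0.0]
grip_width: 0.0602
```

```bash
python3 t.py; python3 - <<'E'
from h import *
m,im=shot("wrist","w14")
for n,p in dict(S=(.4754,.188,.047),M=(.4722,.0675,.059),L=(.6125,-.189,.071),sq=(.6245,.0593,.057)).items(): print(n,proj(m,p).round())
t,it=shot("top","top1")
a=cv2.resize(im[20:300],None,fx=1.25,fy=1.25); b=cv2.resize(it[130:265,150:490],(800,318)); cv2.imwrite("pics/c14.png",np.vstack([a[:280],b]))
E
```

```text
33.5 [0.5701 0.0937 0.2773] yaw -79.11 tilt [-0.018 -0.001 -1.   ] [-0.1 -0.2 -0. ] 0.0602
S [246. 220.]
M [327. 240.]
L [542. 182.]
sq [356. 135.]
```

```bash
python3 - <<'E'
from h import *
a=np.linspace(0,2*np.pi,60)
for f in ("w14","top1"):
  m,im=load(f); q=ratio(im)
  for n,(c,rs,rr,h) in dict(S=((.4754,.188),.030,.020,.047),M=((.4722,.0675),.036,.027,.059),L=((.6125,-.189),.045,.034,.071)).items():
    P=np.array([proj(m,(c[0]+r*np.cos(t),c[1]+r*np.sin(t),z)) for r,z in ((rs,.012),(rr,h)) for t in a])
    rim=P[60:].mean(0)
    lo,hi=P.min(0),P.max(0); w=int(max(hi-lo)/2+6); u,v=((lo+hi)/2).astype(int)
    for thr in ((.6,.58) if f=="w14" else (.57,.55)):
      try: b=blob(im,(u,v),w,thr); print(f,n,thr,"pred",lo.round(),hi.round(),"seen",b.min(0),b.max(0))
      except ValueError: print(f,n,"none")
E
```

```text
w14 S 0.6 pred [232. 193.] [270. 233.] seen [230. 189.] [269. 230.]
w14 S 0.58 pred [232. 193.] [270. 233.] seen [233. 193.] [266. 229.]
w14 M 0.6 pred [304. 205.] [349. 256.] seen [303. 205.] [347. 254.]
w14 M 0.58 pred [304. 205.] [349. 256.] seen [304. 206.] [346. 253.]
w14 L 0.6 pred [482. 141.] [570. 207.] seen [477. 142.] [573. 208.]
w14 L 0.58 pred [482. 141.] [570. 207.] seen [481. 142.] [573. 207.]
top1 S none
top1 S none
top1 M none
top1 M none
top1 L 0.57 pred [384. 147.] [424. 186.] seen [398. 165.] [398. 165.]
top1 L none
```

```bash
python3 - <<'E'
from h import *
m,im=load("w14")
for n,c,rs,rr,h in (("S",(.4754,.188),.03,.02,.047),("M",(.4722,.0675),.036,.027,.059)):
    for nm,x,z in (("saucer far",c[0]+rs,.012),("rim +x",c[0]+rr,h),("rim c",c[0],h),("rim -x",c[0]-rr,h),("saucer -x",c[0]-rs,.012)): print(n,nm,proj(m,(x,c[1],z)).round(1))
    u=int(proj(m,(c[0],c[1],h))[0]); print([(v,tuple(im[v,u].tolist()[::-1])) for v in range(184 if n=="S" else 200,242 if n=="S" else 264)])
E
```

```text
S saucer far [253.4 193.3]
S rim +x [246.9 207.4]
S rim c [245.5 220. ]
S rim -x [244.1 232.3]
S saucer -x [249.2 228.2]
[(184, (144, 86, 50)), (185, (146, 89, 53)), (186, (146, 89, 52)), (187, (146, 89, 52)), (188, (145, 87, 51)), (189, (142, 85, 50)), (190, (140, 82, 47)), (191, (135, 81, 47)), (192, (128, 75, 45)), (193, (117, 69, 40)), (194, (112, 63, 39)), (195, (118, 66, 39)), (196, (115, 64, 37)), (197, (105, 58, 32)), (198, (104, 56, 32)), (199, (109, 61, 36)), (200, (112, 61, 35)), (201, (110, 60, 34)), (202, (105, 57, 33)), (203, (91, 49, 27)), (204, (74, 40, 22)), (205, (67, 35, 17)), (206, (72, 38, 23)), (207, (93, 49, 28)), (208, (114, 63, 36)), (209, (118, 66, 38)), (210, (110, 60, 35)), (211, (97, 53, 30)), (212, (87, 46, 24)), (213, (78, 41, 22)), (214, (75, 40, 23)), (215, (75, 41, 24)), (216, (74, 40, 22)), (217, (75, 40, 25)), (218, (74, 39, 23)), (219, (76, 41, 23)), (220, (77, 42, 24)), (221, (81, 43, 25)), (222, (100, 53, 32)), (223, (120, 67, 39)), (224, (120, 66, 38)), (225, (99, 53, 30)), (226, (77, 41, 22)), (227, (75, 40, 23)), (228, (90, 48, 28)), (229, (1
[... 1120 characters left out ...]
232, (174, 103, 60)), (233, (165, 96, 56)), (234, (141, 81, 45)), (235, (104, 56, 32)), (236, (87, 47, 28)), (237, (84, 45, 27)), (238, (84, 46, 27)), (239, (84, 44, 25)), (240, (86, 46, 29)), (241, (85, 46, 27)), (242, (84, 43, 23)), (243, (84, 45, 26)), (244, (86, 47, 28)), (245, (99, 53, 30)), (246, (124, 69, 39)), (247, (140, 79, 46)), (248, (124, 69, 40)), (249, (88, 47, 28)), (250, (70, 38, 22)), (251, (79, 44, 25)), (252, (104, 57, 32)), (253, (144, 82, 48)), (254, (169, 100, 59)), (255, (179, 111, 65)), (256, (188, 122, 73)), (257, (193, 128, 75)), (258, (194, 129, 77)), (259, (194, 129, 77)), (260, (194, 129, 76)), (261, (194, 129, 77)), (262, (194, 128, 78)), (263, (194, 129, 77))]
```

```bash
python3 -c "
from cell import env; print(env.sign_off())"
```

```text
the job is handed in; nothing more can be done
None
```

The job is done and handed in at about 34 s of the 99 s allowed. I moved the square pot into the square saucer first, then the large, medium and small round pots into their own saucers. I never went near the two six-sided pots.

- **Setting down:** I lowered each pot in roughly 1 mm steps until it touched. The force reading at touch was about 8–12 N each time, well under the limits.
- **Square pot:** it sits about 2 mm off the saucer's centre, with its sides within about 0.1° of the saucer's.
- **Large pot:** it is upright and within about 2 mm of its saucer's centre.
- **Medium and small pots:** in the last wrist picture the rim and saucer edges along x matched upright, centred pots to about 1 pixel (1–2 mm). The sideways outlines agreed to about 3 pixels.

Checks that failed or disagreed:
- **Last picture not viewed:** I had already reached the 16-picture limit, so the final check was by numbers only.
- **Overhead camera:** the colour mask found nothing useful in its last picture, so it did not give an independent check.
- **Grip width:** the gripper read 1–2.5 mm narrower than the round pots' rim diameters, for example 51.6 mm for the 54 mm medium pot. The pots still held and were released cleanly.
- **Tool tilt:** the tool's tilt drifted up to about 3.7° during the run. It changed by well under 1° while I carried each pot.

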